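# Stop down the iris of the backlight and clamp it

### The job

Stop the backlight's iris down for the next silhouette picture: push the clamp lever outward until the ring is free, push the ring's lever round until its pointer stands at the fourth long mark counted from the open end (the last but one before the dot), then push the clamp lever fully back to lock the ring there. Only push with the fingertips or the outside of the fingers: grip and force nothing, do not lift or drag the stand, and leave the things round it where they are.

Things in the scene. Friction and masses are not known exactly. Their poses are not given: they have to be found in the camera images.
- iris_stand: iris backlight: heavy round grey base (4.2 kg, 150 mm across, top at z = 36 mm), loose on rubber feet: a sideways push above roughly 20 N drags it. On top an aluminium ring (100 mm across, top at 53 mm) round a white window with eight dark iris leaves. Origin: middle of the underside, on the ring's vertical axis; x points from its front (scale side) to its rear, y to its left, z up
- scale_middle (a point): middle of the third long mark. The black scale plate at the stand's front (top at z = 39 mm, 56 to 108 mm from the ring's axis) has white marks, 90 to 105 mm from the axis: five long (14 mm) 25 degrees apart, four short (7 mm) half way between. A small circle is engraved beyond the open end (front right), a dot beyond the closed end (front left)
- target_mark (a point): middle of the fourth long mark counted from the open end (the last but one before the dot), on the scale plate, 97.5 mm from the ring's axis; fixed to the stand
- iris_ring (a joint): turn of the ring with its lever, rad, clockwise from above: 0 at the first long mark (wide open; lever at 230 degrees counter-clockwise from the stand's x axis), 0.436 at the second, 0.873 third, 1.309 fourth, 1.745 fifth (closed); stops at -0.02 and 1.77. Stays where it is left; free it takes about 2 N at the pin; clamped it holds against 15 N or more
- lever_pin (a point): point on the axis of the upright steel pin on the ring's lever, at z = 65 mm. The pin is 11 mm thick (13 mm over its lowest 4 mm), 76 mm from the ring's axis, from z = 47 to 83 mm; the flat lever arm under it (10 mm wide, z = 42 to 47 mm) runs out from the ring and ends in a thin pointer 13 mm beyond the pin's axis
- iris_clamp (a joint): swing of the clamp lever, rad: 0 locked, against its stop (lever beside the ring's left, pointing to the stand's rear), growing counter-clockwise from above to 1.5 (pointing out to the stand's left). Its eccentric presses a brass shoe on the ring below about 0.5 rad; beyond that the ring is free. Stays where it is left; takes about 4 N at the knob
- clamp_knob (a point): point on the axis of the upright black knob at the end of the clamp lever, at z = 66 mm. The knob is 13 mm thick, from z = 50 to 80 mm; the lever (10 mm wide, z = 51 to 58 mm) pivots about a vertical axis 60 mm from the knob
- clamp_pivot (a point): point on the clamp lever's vertical pivot axis, 75 mm to the left of the ring's axis (x = 0, y = +75 mm in the stand's frame); its hub is 23 mm across, top at z = 60 mm
- spare_lens: spare lens standing upright on its cap, black, 49 mm across, 35 mm high; origin at the middle of its underside. Bystander beside the stand
- oil_bottle: small oil bottle with a nozzle, 34 mm across, 96 mm high; origin at the middle of its underside. Bystander behind the stand's right side
- drill_tube_1: square plastic drill tube lying down, 89 x 15 x 14 mm; origin at the middle of its underside. Bystander on the stand's left
- drill_tube_2: square plastic drill tube lying down, 89 x 15 x 14 mm; origin at the middle of its underside. Bystander on the stand's left
- usb_stick: data stick, 56 x 18 x 9 mm; origin on its underside. Bystander on the stand's right
- marker_pen: marker pen lying down, 135 mm long, 17 mm thick; origin at the middle of its underside. Bystander at the left
- calculator: pocket calculator, 112 x 70 x 12 mm; origin at the middle of its underside. Bystander at the right
- drill_box: closed plastic drill case, 118 x 76 x 33 mm; origin at the middle of its underside. Bystander at the right

How it is judged:
By the outcome, as a careful person would: the job done as asked, in the order asked, and still so for the second after the job is handed in, with the robot touching nothing.
It also fails if it takes over 64 s, if anything falls off the work surface, if the arm or the gripper's body presses on something with over 40 N, if the wrist force passes 120 N, or if a joint passes its speed limit or range.

### The arm

A 7-joint arm with a two-finger parallel gripper is mounted at the origin on a cart in front of the work surface, level with it; the furniture and walls round the work are solid. World frame = base frame: x ahead of the robot, y to its left, z up, the work surface at z = 0. Lengths are in m, angles in rad, forces in N, time in s.
With the tool pointing down it reaches from about 0.425 to 0.925 m from the base axis. Payload 6.8 kg.
Tool frame: the origin (TCP) lies between the finger pads; the fingertips stand 25 mm ahead of it and the grasp point (between the pads) lies 6 mm ahead of it; z points along the fingers, y is the direction in which the jaws open and shut (so a half turn about z gives the same grasp; the last joint's range is limited). The gripper opens to 85 mm and grips with 20 to 120 N. Pads are 22 mm wide; open, the fingers measure 114 mm over their backs; the gripper's body (76 mm by 85 mm) begins 54 mm behind the grasp point. The pads swing forward as they close: fully open they stand 13 mm farther back than shut.
Start: joints at [-1.243, 0.477, 0.022, 1.555, -0.011, 1.109, -0.083], TCP at [0.285, 0.612, 0.256] pointing down, gripper open.
Joint ranges: [-2.96, 2.96], [-0.34, 2.1], [-1.41, 1.46], [0.24, 2.44], [-1.37, 4.51], [0.17, 1.92], [-2.96, 2.96]. Speed limits (rad/s): [2.39, 2.39, 3.14, 3.14, 3.14, 3.14, 3.14].

### API

Orientations are given as a rotation vector (axis times angle).
In Python, from bench import ctrl, eyes gives the robot as it stands. The module is installed in compiled form; this text tells all that it offers.
- The arm moves only by the tool play_rows, never from a script. Its argument "series" is a list of rows, each an object of numbers: "tx", "ty", "tz": the shift along the world's x, y, z in cm; "rx", "ry", "rz": the turn, a rotation vector about the world's x, y, z in degrees; "gripper": the closure, from 0 (fully open) to 1 (shut). In form: [{"tx": .., "ty": .., "tz": .., "rx": .., "ry": .., "rz": .., "gripper": ..}, ...]. A call has 1 to 5 rows; each row is the pose to reach, as a shift and turn from the pose commanded when the call began; what a row does not reach only later rows make up. A row lasts 1/10 s, in which the tool goes at most 50 mm and 8.59 degrees, less where a joint would pass 70% of its speed; a pose out of reach is approached as far as the arm can. A call with a gripper value outside its range is refused whole. The fingers move at their own pace and stop on an object; the grip force is fixed at half the most. Time passes only in rows, so rows that repeat a pose let the fingers close. It gives the time, the measured TCP pose, the force and the opening at its end, in the units of the state.
- ctrl.observe(): the state, without advancing time (a new reading comes with each control period).
- eyes.camera(name): name is "scene" or "top" or "wrist"; returns a dict with "image" (480x640x3 uint8, red, green, blue), "fx", "fy", "cx", "cy" (pixels), "position" and "attitude" of the camera in the world. Camera axes: x right, y down, z forward; pixel columns grow to the right and rows downward; lengths in m; the calibration is good to about 2 mm. A picture is of the moment at which its call begins. There is no depth.
- ctrl.close_job(): hands the job in, once; it reports no verdict.
The state is a dict: "t": time; "joints": joint angles; "joint_vel": joint speeds; "tau": joint torques, N m; "ee_pos": TCP position; "eef_rot": TCP orientation; "force": force on the tool from outside, world axes, zero at the start; "ft_torque": the same for the moment, N m; "finger_gap": opening from 0.0 (shut) to 1.0 (fully open).
Only numpy, scipy, OpenCV 4.12 (cv2) and the standard library are available. Lean on these libraries where they do the work, as an engineer would, in place of code of your own. Each camera call takes 0.05 s, during which the arm holds its last target. There are 200 camera calls.

## Working session

There is one attempt and no reset: what is moved stays moved. The work goes in short steps, Python scripts to look and compute and a tool call to move; the robot and the scene stay as the last step left them, time stands still between calls to the robot, and variables do not carry over. Pictures are saved under pics/ and viewed, about 8 in all and at most 12, crops included, and the job is handed in when it is done.

Besides the shell and the picture viewer there is one more tool, called after "Call:" as name([rows], argument=value, ...), one row to a line, values as JSON. play_rows: Moves the arm, as the interface text tells. Its arguments: {"type":"object","properties":{"series":{"type":"array","items":{"type":"object","properties":{"tx":{"type":"number"},"ty":{"type":"number"},"tz":{"type":"number"},"rx":{"type":"number"},"ry":{"type":"number"},"rz":{"type":"number"},"gripper":{"type":"number"}}}}},"required":["series"]}

```bash
mkdir -p pics; cat > h.py <<'E'
import numpy as np, cv2
from scipy.spatial.transform import Rotation as R
from bench import ctrl, eyes
def rot(a):
    a=np.array(a,float)
    if a.shape==(3,3): return a
    return R.from_rotvec(a).as_matrix() if a.size==3 else R.from_quat(a).as_matrix()
def ray(c,u,v,z):
    d=rot(c['attitude'])@np.array([(u-c['cx'])/c['fx'],(v-c['cy'])/c['fy'],1]); p=np.array(c['position'])
    return p+d*(z-p[2])/d[2]
def proj(c,P):
    q=rot(c['attitude']).T@(np.array(P)-c['position']); return q[0]/q[2]*c['fx']+c['cx'],q[1]/q[2]*c['fy']+c['cy']
def save(c,n): cv2.imwrite('pics/'+n,c['image'][:,:,::-1])
E
python3 - <<'E'
from h import *
print(ctrl.observe())
for n in('top','scene'):
    c=eyes.camera(n); save(c,n+'1.png'); print(n,{k:c[k] for k in c if k!='image'})
E
```

```text
{'t': 0.0, 'joints': array([-1.24313281,  0.47780314,  0.02234   ,  1.55648119, -0.01151043,
        1.10931058, -0.08306538]), 'joint_vel': array([-6.13145141e-04, -1.61255082e-03, -2.43795746e-04, -1.81948965e-05,
        9.63985869e-04, -3.56588125e-04, -5.17025963e-04]), 'tau': array([ 1.38913429e-04, -5.96446502e+01,  1.60784382e+00, -2.81194371e+01,
        1.24342006e-02,  9.24818247e-03, -5.29479180e-06]), 'ee_pos': array([0.28469012, 0.61140229, 0.25531109]), 'eef_rot': array([-6.78954515e-01, -3.06706379e+00,  2.91148584e-03]), 'force': array([0.06098737, 0.38640625, 0.15394352]), 'ft_torque': array([ 0.00536942, -0.01692944,  0.01648034]), 'finger_gap': 1.0021202231333617}
top {'fx': 534.457561259009, 'fy': 534.457561259009, 'cx': 323.98223211993394, 'cy': 232.9082292861527, 'position': array([ 0.29103509, -0.03672786,  1.47778954]), 'attitude': array([-2.14566308,  2.08885395, -0.18007761])}
scene {'fx': 477.83774581180154, 'fy': 477.83774581180154, 'cx': 318.5469746365265, 'cy': 238.95598941032173, 'position': array([-0.18810322,  0.71683967,  0.64776974]), 'attitude': array([-0.91762928,  2.23841327, -1.28715036])}
```

View pics/top1.png

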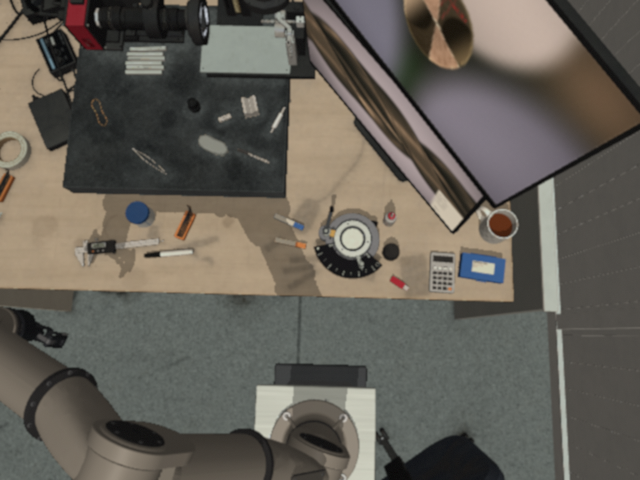

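View pics/scene1.png

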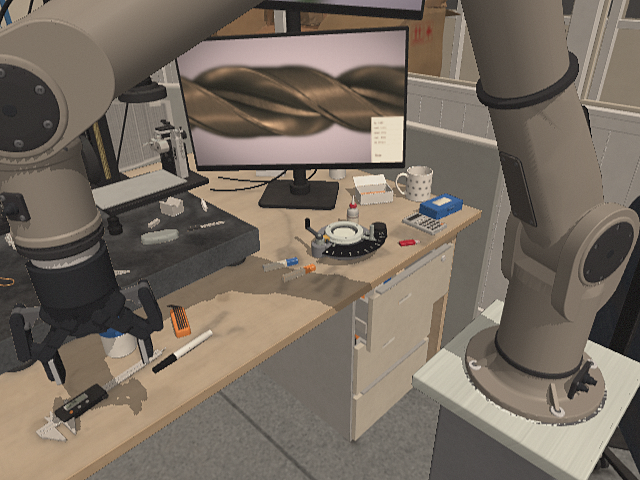

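The top view shows the stand near (352,240), with the lever at the front right. The knob is at the rear left near (332,200), the tubes are on its left, and the monitor is behind on the right. I'll enlarge that area.

```bash
python3 - <<'E'
from h import *
c=eyes.camera('top'); im=c['image'][185:305,270:430]
cv2.imwrite('pics/crop1.png',cv2.resize(im,None,fx=5,fy=5,interpolation=cv2.INTER_CUBIC)[:,:,::-1])
print(ray(c,352,240,.053), ray(c,332,200,.08),ray(c,300,300,0))
E
```

```text
[ 0.53984867 -0.08720117  0.053     ] [ 0.64299676 -0.0304549   0.08      ] [0.37796869 0.05072649 0.        ]
```

View pics/crop1.png

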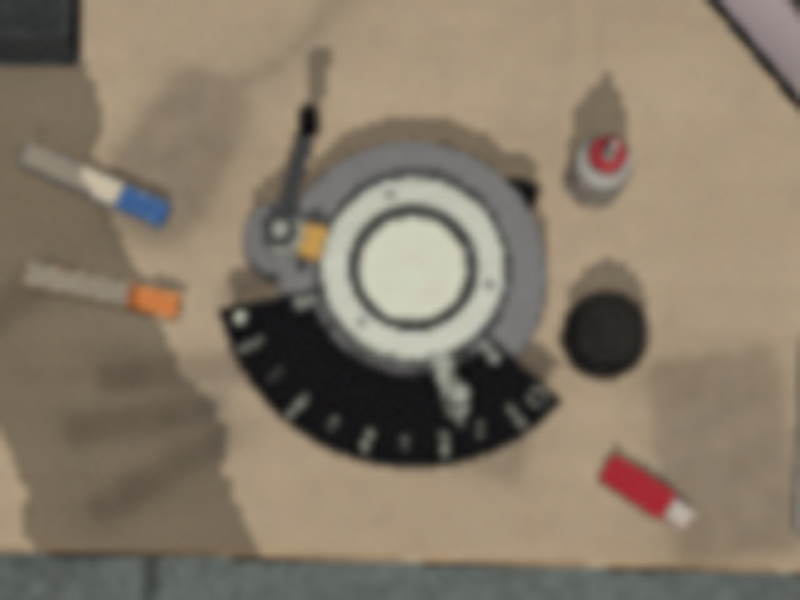

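The crop shows the ring centre at (413,268), pivot hub at (280,230), knob at (308,118) and pin at about (456,392). The long marks, from the open end, are at (517,413), (445,445), (368,440), (298,405) and (250,343).

```bash
python3 - <<'E'
from h import *
c=eyes.camera('top')
f=lambda x,y,z: ray(c,(x+.5)/5-.5+270,(y+.5)/5-.5+185,z)[:2]
C=f(413.5,268,.053);P=f(280,230,.06);K=f(308,118,.08);L=f(456,385,.083)
M=[f(*m,.039) for m in [(517,413),(445,445),(368,440),(298,405),(250,343)]]
pol=lambda a,b:(np.linalg.norm(a-b)*1e3,np.degrees(np.arctan2(*(a-b)[::-1])))
print('C',C,'P',P,'K',K,'L',L);print(pol(P,C),pol(K,P),pol(L,C))
for m in M:print(m,pol(m,C))
# fit stand pose: marks at 97.5mm, angles 230-25i, pivot y+75
from scipy.optimize import least_squares
def loc(r,a): a=np.radians(a); return r*np.array([np.cos(a),np.sin(a)])
loc_pts=[np.zeros(2),np.array([0,.075])]+[loc(.0975,230-25*i) for i in range(5)]
def res(q):
    Rm=np.array([[np.cos(q[2]),-np.sin(q[2])],[np.sin(q[2]),np.cos(q[2])]])
    return np.concatenate([q[:2]+Rm@l-o for l,o in zip(loc_pts,[C,P]+M)])
s=least_squares(res,[*C,0]);print(s.x,np.degrees(s.x[2]));print(np.round(s.fun*1e3,1))
E
```

```text
C [ 0.5448114  -0.08792126] P [ 0.56255411 -0.01523352] K [ 0.62029896 -0.02888089] L [ 0.47763541 -0.11028881]
(np.float64(74.8218681672685), np.float64(76.28262649894639)) (np.float64(59.335637052311775), np.float64(-13.297247453388508)) (np.float64(70.80198117253666), np.float64(-161.58381977724744))
[ 0.46914109 -0.14578666] (np.float64(95.2596463873017), np.float64(-142.59470750279237))
[ 0.45075207 -0.10718046] (np.float64(96.0107992493351), np.float64(-168.42829683951382))
[ 0.45235475 -0.06559841] (np.float64(95.1133070315916), np.float64(166.4262096344964))
[ 0.47036264 -0.02731059] (np.float64(96.00141587338545), np.float64(140.85007011390033))
[ 5.03588224e-01 -3.18379441e-04] (np.float64(96.81743359305929), np.float64(115.20020668362461))
[ 0.54641704 -0.087831   -0.23362945] -13.385981352158714
[ 1.6  0.1  1.2  0.4 -1.  -0.2  0.2 -0.3 -0.8  0.3 -0.4  0.  -0.8 -0.3]
```

The fit has residuals under 1.6 mm: stand at (0.546,-0.088), yaw -13.4°, clamp at 0 (locked), ring about 0.32 rad. I'll travel over with the gripper shut.

Call:
play_rows([
  {"tx": 2,"ty": -4,"rz": 3,"gripper": 1},
  {"tx": 4,"ty": -8,"rz": 5,"gripper": 1},
  {"tx": 6,"ty": -12,"rz": 7,"gripper": 1},
  {"tx": 8,"ty": -16,"rz": 9,"gripper": 1},
  {"tx": 9,"ty": -18,"rz": 10,"gripper": 1},
])

```text
invalid input
```

Call:
play_rows([
  {"tx": 2,"ty": -4,"rz": 3,"gripper": 1},
  {"tx": 4,"ty": -8,"rz": 5,"gripper": 1},
  {"tx": 6,"ty": -12,"rz": 7,"gripper": 1},
  {"tx": 8,"ty": -16,"rz": 9,"gripper": 1},
  {"tx": 9,"ty": -18,"rz": 10,"gripper": 1},
])

```text
invalid input
```

Call:
play_rows([
  {"tx": 2,"ty": -4,"tz": 0,"rx": 0,"ry": 0,"rz": 3,"gripper": 1},
  {"tx": 4,"ty": -8,"tz": 0,"rx": 0,"ry": 0,"rz": 5,"gripper": 1},
  {"tx": 6,"ty": -12,"tz": 0,"rx": 0,"ry": 0,"rz": 7,"gripper": 1},
  {"tx": 8,"ty": -16,"tz": 0,"rx": 0,"ry": 0,"rz": 9,"gripper": 1},
  {"tx": 9,"ty": -18,"tz": 0,"rx": 0,"ry": 0,"rz": 10,"gripper": 1},
])

```text
t: 0.7
ee_pos: [0.3774, 0.4275, 0.2563]
eef_rot: [0.415, 3.113, -0.003]
force: [-0.3, -0.2, 0.0]
finger_gap: 0.141
```

Call:
play_rows([
  {"tx": 2,"ty": -4,"tz": 0,"rx": 0,"ry": 0,"rz": 3,"gripper": 1},
  {"tx": 4,"ty": -8,"tz": 0,"rx": 0,"ry": 0,"rz": 5,"gripper": 1},
  {"tx": 6,"ty": -12,"tz": 0,"rx": 0,"ry": 0,"rz": 7,"gripper": 1},
  {"tx": 8,"ty": -16,"tz": 0,"rx": 0,"ry": 0,"rz": 9,"gripper": 1},
  {"tx": 9,"ty": -18,"tz": 0,"rx": 0,"ry": 0,"rz": 10,"gripper": 1},
])

```text
t: 1.2
ee_pos: [0.4666, 0.2474, 0.2564]
eef_rot: [0.142, 3.138, -0.002]
force: [0.1, -0.8, 0.1]
finger_gap: 0.006
```

Call:
play_rows([
  {"tx": 2,"ty": -4,"tz": 0,"rx": 0,"ry": 0,"rz": 3,"gripper": 1},
  {"tx": 4,"ty": -8,"tz": 0,"rx": 0,"ry": 0,"rz": 5,"gripper": 1},
  {"tx": 6,"ty": -12,"tz": 0,"rx": 0,"ry": 0,"rz": 7,"gripper": 1},
  {"tx": 8,"ty": -16,"tz": 0,"rx": 0,"ry": 0,"rz": 9,"gripper": 1},
  {"tx": 9,"ty": -18,"tz": 0,"rx": 0,"ry": 0,"rz": 10,"gripper": 1},
])

```text
t: 1.7
ee_pos: [0.5562, 0.0672, 0.2564]
eef_rot: [-0.132, 3.138, -0.003]
force: [0.4, -0.2, -0.7]
finger_gap: -0.001
```

Call:
play_rows([
  {"tx": 2,"ty": -4,"tz": 0,"rx": 0,"ry": 0,"rz": 3,"gripper": 1},
  {"tx": 4,"ty": -8,"tz": 0,"rx": 0,"ry": 0,"rz": 5,"gripper": 1},
  {"tx": 6,"ty": -11,"tz": -3,"rx": 0,"ry": 0,"rz": 7,"gripper": 1},
  {"tx": 7.2,"ty": -12.5,"tz": -6,"rx": 0,"ry": 0,"rz": 7,"gripper": 1},
  {"tx": 7.2,"ty": -12.5,"tz": -9,"rx": 0,"ry": 0,"rz": 7,"gripper": 1},
])

```text
t: 2.2
ee_pos: [0.6282, -0.0572, 0.1653]
eef_rot: [-0.322, 3.124, -0.003]
force: [-0.1, 0.5, 0.8]
finger_gap: 0.0
```

```bash
python3 - <<'E'
from h import *
s=ctrl.observe();print(s['t'],s['ee_pos'],s['eef_rot'],s['force'],s['joints'])
c=eyes.camera('wrist');save(c,'w1.png')
d=eyes.camera('scene');im=d['image'][120:280,260:440]
cv2.imwrite('pics/s2.png',np.hstack([cv2.resize(im,(450,400),interpolation=cv2.INTER_CUBIC),cv2.resize(c['image'],None,fx=.546,fy=.8333)])[:,:,::-1])
E
```

```text
2.2 [ 0.62822136 -0.05715088  0.16533357] [-0.32160347  3.12366913 -0.00337061] [-0.11571028  0.47215162  0.83407968] [-0.15488848  0.50312723  0.19754918  1.76023331 -0.11971705  0.88833709
  1.87025725]
```

View pics/s2.png

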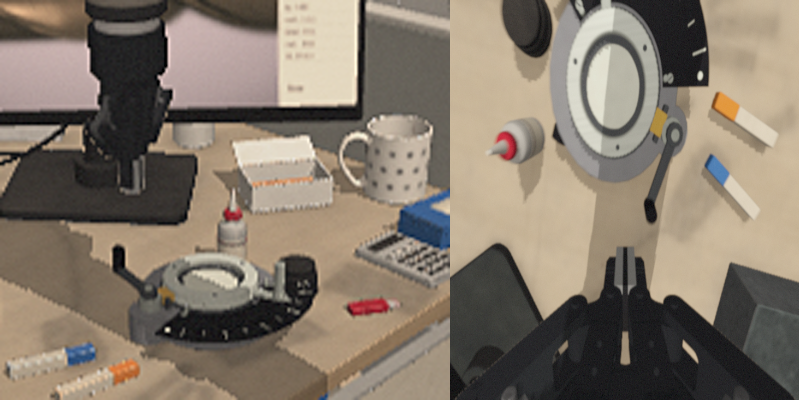

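The wrist picture shows the shut fingertips at about wrist (320,298), and the knob top at about (366,250), ahead and to the right. I'll check the projected TCP tip and the knob.

```bash
python3 - <<'E'
from h import *
c=eyes.camera('wrist');s=ctrl.observe();T=s['ee_pos'];Rm=rot(s['eef_rot'])
print(c['fx'],c['position'],'tooly',Rm[:,1])
for dz in (.025,.031,.038):
  print(dz,proj(c,T+Rm@[0,0,dz]),proj(c,T+Rm@[0,.0145,dz]),proj(c,T+Rm@[.011,0,dz]),proj(c,T+Rm@[-.011,0,dz]))
print('knob',ray(c,366,250,.08),proj(c,[.6222,-.0288,.08]),'pivot',proj(c,[.5638,-.0149,.06]))
cv2.imwrite('pics/w2.png',cv2.resize(c['image'][220:420,220:420],None,fx=3,fy=3)[:,:,::-1])
E
```

```text
374.3255681565204 [ 0.54613577 -0.06951918  0.28063268] tooly [-0.20836309  0.97805092  0.00110435]
0.025 (np.float64(319.62518153334184), np.float64(323.2329508139061)) (np.float64(353.76395374633483), np.float64(323.1840160707642)) (np.float64(319.57250719067434), np.float64(299.801233094764)) (np.float64(319.6756745034527), np.float64(345.69430415068956))
0.031 (np.float64(319.64834854371367), np.float64(316.2378115271877)) (np.float64(352.6029669457191), np.float64(316.19073531284084)) (np.float64(319.59802210449584), np.float64(293.49006115157584)) (np.float64(319.6966616898493), np.float64(338.0755454347221))
0.038 (np.float64(319.67342440704397), np.float64(308.66630558341865)) (np.float64(351.3463181135677), np.float64(308.62122798279165)) (np.float64(319.62559630407196), np.float64(286.66952019510427)) (np.float64(319.7194121489702), np.float64(329.81668426847335))
knob [ 0.60753596 -0.02985645  0.08      ] (np.float64(361.61106749710547), np.float64(273.86897299198796)) pivot (np.float64(404.9336807229324), np.float64(174.75446171345308))
```

View pics/w2.png

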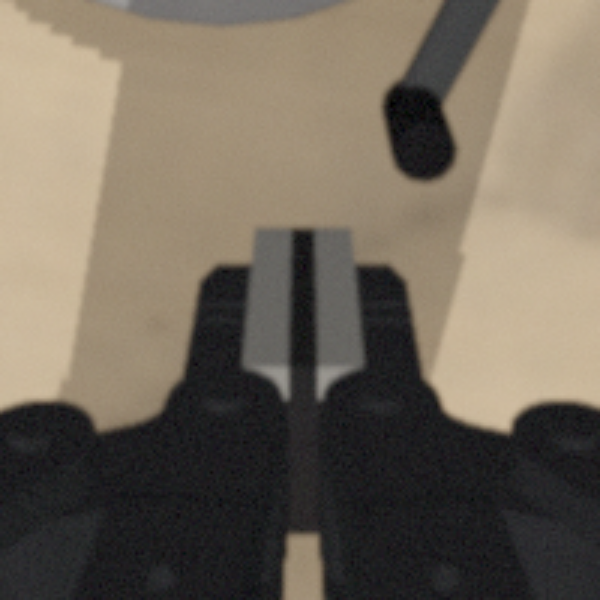

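The geometry agrees: tip about 25 mm ahead, finger backs ±14.7 mm, and the knob projection matches within 2 px. Now I'll descend beside the knob and push outward.

Call:
play_rows([
  {"tx": 0.3,"ty": 0,"tz": -3,"rx": 0,"ry": 0,"rz": 0,"gripper": 1},
  {"tx": 0.3,"ty": 0,"tz": -6,"rx": 0,"ry": 0,"rz": 0,"gripper": 1},
  {"tx": 0.3,"ty": 0,"tz": -7.8,"rx": 0,"ry": 0,"rz": 0,"gripper": 1},
  {"tx": 0.3,"ty": 0,"tz": -7.8,"rx": 0,"ry": 0,"rz": 0,"gripper": 1},
])

```text
t: 2.75
ee_pos: [0.6292, -0.052, 0.0878]
eef_rot: [0.331, -3.122, -0.001]
force: [-1.5, -0.2, 0.1]
finger_gap: -0.001
```

Call:
play_rows([
  {"tx": -0.1,"ty": 0.5,"tz": 0,"rx": 0,"ry": 0,"rz": 0,"gripper": 1},
  {"tx": -0.2,"ty": 1.0,"tz": 0,"rx": 0,"ry": 0,"rz": 0,"gripper": 1},
  {"tx": -0.3,"ty": 1.5,"tz": 0,"rx": 0,"ry": 0,"rz": 0,"gripper": 1},
  {"tx": -0.4,"ty": 1.9,"tz": 0,"rx": 0,"ry": 0,"rz": 0,"gripper": 1},
])

```text
t: 3.15
ee_pos: [0.6294, -0.035, 0.0914]
eef_rot: [-0.327, 3.116, -0.004]
force: [5.0, -4.4, -0.5]
finger_gap: -0.001
```

The TCP is off its command by a few mm, with force in x that I didn't expect. I'll check before going on.

```bash
python3 - <<'E'
from h import *
c=eyes.camera('wrist');d=eyes.camera('scene');t=eyes.camera('top');s=ctrl.observe();print(s)
a=cv2.resize(d['image'][60:260,240:440],(400,400));b=cv2.resize(c['image'][100:420,160:480],(400,400))
cv2.imwrite('pics/m3.png',np.hstack([a,b])[:,:,::-1])
E
```

```text
{'t': 3.3, 'joints': array([-0.17251607,  0.5950764 ,  0.17357742,  1.80781848, -0.14217984,
        0.74372449,  1.85677636]), 'joint_vel': array([ 0.00492098,  0.00212079,  0.00115602,  0.00603003, -0.00295123,
        0.00927144,  0.00231979]), 'tau': array([-1.68606609e+00, -5.75657237e+01,  2.62773469e+00, -1.90822202e+01,
       -4.71624322e-01,  9.09686889e-01,  1.82620034e-02]), 'ee_pos': array([ 0.6288341 , -0.03422438,  0.09128786]), 'eef_rot': array([-3.28566114e-01,  3.11741220e+00, -2.21576143e-03]), 'force': array([ 3.81511412, -2.05117576, -0.03951917]), 'ft_torque': array([-0.52680785, -0.60308275, -0.02062246]), 'finger_gap': 0.0015425582394686954}
```

View pics/m3.png

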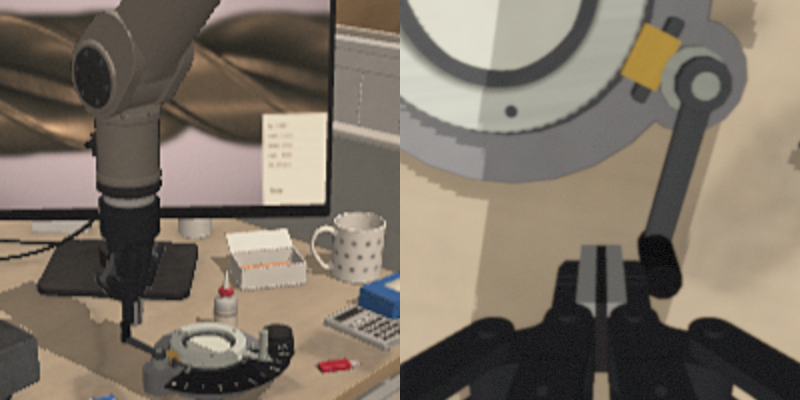

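The wrist view shows the knob against the finger side, and the lever has already swung about 14°. The x force is friction as the knob rides along. I'll carry on along the arc.

Call:
play_rows([
  {"tx": -0.1,"ty": 0.5,"tz": -0.1,"rx": 0,"ry": 0,"rz": 0,"gripper": 1},
  {"tx": -0.2,"ty": 1.0,"tz": -0.1,"rx": 0,"ry": 0,"rz": 0,"gripper": 1},
  {"tx": -0.3,"ty": 1.5,"tz": -0.1,"rx": 0,"ry": 0,"rz": 0,"gripper": 1},
  {"tx": -0.45,"ty": 2.1,"tz": -0.1,"rx": 0,"ry": 0,"rz": 0,"gripper": 1},
  {"tx": -0.6,"ty": 2.6,"tz": -0.1,"rx": 0,"ry": 0,"rz": 0,"gripper": 1},
])

```text
t: 3.8
ee_pos: [0.6226, -0.0083, 0.09]
eef_rot: [-0.328, 3.118, -0.002]
force: [3.0, -4.1, 2.0]
finger_gap: -0.003
```

Call:
play_rows([
  {"tx": -0.15,"ty": 0.4,"tz": 0,"rx": 0,"ry": 0,"rz": 0,"gripper": 1},
  {"tx": -0.4,"ty": 0.8,"tz": 0,"rx": 0,"ry": 0,"rz": 0,"gripper": 1},
  {"tx": -0.6,"ty": 1.2,"tz": 0,"rx": 0,"ry": 0,"rz": 0,"gripper": 1},
  {"tx": -0.8,"ty": 1.6,"tz": 0,"rx": 0,"ry": 0,"rz": 0,"gripper": 1},
  {"tx": -0.8,"ty": 1.6,"tz": 0,"rx": 0,"ry": 0,"rz": 0,"gripper": 1},
])

```text
t: 4.3
ee_pos: [0.611, 0.0083, 0.0872]
eef_rot: [0.33, -3.123, -0.0]
force: [-0.0, -4.0, 2.2]
finger_gap: -0.004
```

Call:
play_rows([
  {"tx": 0.2,"ty": -1.0,"tz": 0,"rx": 0,"ry": 0,"rz": 0,"gripper": 1},
  {"tx": 0.2,"ty": -1.2,"tz": 3,"rx": 0,"ry": 0,"rz": 0,"gripper": 1},
  {"tx": 0.2,"ty": -1.5,"tz": 5.5,"rx": 0,"ry": 0,"rz": -5,"gripper": 1},
  {"tx": -3,"ty": -5,"tz": 5.5,"rx": 0,"ry": 0,"rz": -10,"gripper": 1},
  {"tx": -6.5,"ty": -8,"tz": 5.5,"rx": 0,"ry": 0,"rz": -15,"gripper": 1},
])

```text
t: 4.8
ee_pos: [0.5468, -0.0722, 0.1424]
eef_rot: [0.084, 3.14, 0.001]
force: [0.3, -0.6, -0.0]
finger_gap: -0.002
```

Call:
play_rows([
  {"tx": -3.5,"ty": -3,"tz": 0,"rx": 0,"ry": 0,"rz": -5,"gripper": 1},
  {"tx": -7,"ty": -6,"tz": 0,"rx": 0,"ry": 0,"rz": -7,"gripper": 1},
  {"tx": -7.7,"ty": -6.6,"tz": 0,"rx": 0,"ry": 0,"rz": -7,"gripper": 1},
  {"tx": -7.7,"ty": -6.6,"tz": 0,"rx": 0,"ry": 0,"rz": -7,"gripper": 1},
])

```text
t: 5.2
ee_pos: [0.4681, -0.139, 0.1419]
eef_rot: [-0.277, -3.127, -0.001]
force: [1.9, 0.1, 0.5]
finger_gap: 0.004
```

```bash
python3 - <<'E'
from h import *
c=eyes.camera('wrist');t=eyes.camera('top');s=ctrl.observe();print(s['t'],s['ee_pos'],s['eef_rot'],s['force'])
b=cv2.resize(t['image'][185:265,290:370],(400,400),interpolation=cv2.INTER_CUBIC);a=cv2.resize(c['image'],(400,400))
cv2.imwrite('pics/m4.png',np.hstack([a,b])[:,:,::-1])
print('pin top proj',proj(c,[.4743,-.1118,.083]),'pivot top-cam',proj(t,[.5638,-.0149,.06]))
E
```

```text
5.3 [ 0.47085957 -0.13704393  0.14220473] [2.70778458e-01 3.12964277e+00 1.42041904e-03] [ 0.66102135 -0.04648405 -0.44962909]
pin top proj (np.float64(373.9069134687308), np.float64(286.92848479016874)) pivot top-cam (np.float64(325.4892671695563), np.float64(230.14414959481502))
```

View pics/m4.png

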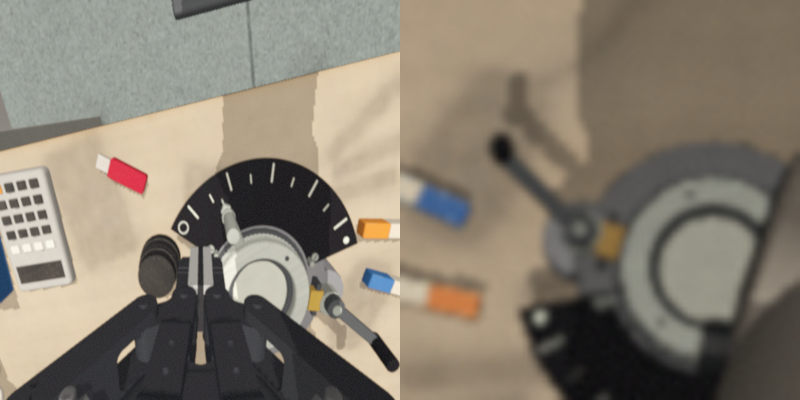

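The top view shows the clamp lever out at about 55°, well past free. The pin projects where expected, just to the right of the fingers. I'll descend and push the ring, stopping a few degrees short.

Call:
play_rows([
  {"tx": 0,"ty": 0,"tz": -3,"rx": 0,"ry": 0,"rz": 0,"gripper": 1},
  {"tx": 0,"ty": 0,"tz": -5.9,"rx": 0,"ry": 0,"rz": 0,"gripper": 1},
  {"tx": 0,"ty": 0,"tz": -5.9,"rx": 0,"ry": 0,"rz": 0,"gripper": 1},
  {"tx": 0,"ty": 0.5,"tz": -5.9,"rx": 0,"ry": 0,"rz": 0,"gripper": 1},
  {"tx": -0.1,"ty": 1.2,"tz": -5.9,"rx": 0,"ry": 0,"rz": 0,"gripper": 1},
])

```text
t: 5.8
ee_pos: [0.4695, -0.126, 0.0841]
eef_rot: [0.273, 3.129, -0.001]
force: [-1.9, -2.4, -1.5]
finger_gap: -0.003
```

Call:
play_rows([
  {"tx": -0.1,"ty": 0.6,"tz": 0,"rx": 0,"ry": 0,"rz": 0,"gripper": 1},
  {"tx": -0.15,"ty": 1.2,"tz": 0,"rx": 0,"ry": 0,"rz": 0,"gripper": 1},
  {"tx": -0.15,"ty": 1.9,"tz": 0,"rx": 0,"ry": 0,"rz": 0,"gripper": 1},
  {"tx": -0.1,"ty": 2.6,"tz": 0,"rx": 0,"ry": 0,"rz": 0,"gripper": 1},
  {"tx": 0,"ty": 3.2,"tz": 0,"rx": 0,"ry": 0,"rz": 0,"gripper": 1},
])

```text
t: 6.3
ee_pos: [0.4693, -0.0931, 0.0836]
eef_rot: [0.272, 3.129, 0.001]
force: [-2.0, -2.0, 1.0]
finger_gap: 0.002
```

Call:
play_rows([
  {"tx": 0.1,"ty": 0.6,"tz": 0,"rx": 0,"ry": 0,"rz": 0,"gripper": 1},
  {"tx": 0.2,"ty": 1.2,"tz": 0,"rx": 0,"ry": 0,"rz": 0,"gripper": 1},
  {"tx": 0.5,"ty": 1.9,"tz": 0,"rx": 0,"ry": 0,"rz": 0,"gripper": 1},
  {"tx": 0.9,"ty": 2.6,"tz": 0,"rx": 0,"ry": 0,"rz": 0,"gripper": 1},
  {"tx": 0.9,"ty": 2.6,"tz": 0,"rx": 0,"ry": 0,"rz": 0,"gripper": 1},
])

```text
t: 6.8
ee_pos: [0.479, -0.0665, 0.0833]
eef_rot: [0.27, 3.129, 0.001]
force: [-0.5, 0.6, -0.5]
finger_gap: -0.001
```

```bash
cat > v.py <<'E'
from h import *
import sys
c=eyes.camera('wrist');s=ctrl.observe();print(s['t'],s['ee_pos'],s['eef_rot'],s['force'])
x0,x1,y0,y1=map(int,sys.argv[2:6])
cv2.imwrite('pics/'+sys.argv[1],cv2.resize(c['image'][y0:y1,x0:x1],None,fx=3,fy=3,interpolation=cv2.INTER_CUBIC)[:,:,::-1])
a=np.radians(np.array([230-75,230-100,230-50])-13.39)
print([proj(c,[.5464+r*np.cos(t),-.0878+r*np.sin(t),.039]) for t in a for r in(.0905,.1045)])
E
python3 v.py w5.png 240 500 140 340
```

```text
6.85 [ 0.4787048  -0.06708086  0.08332583] [2.70589002e-01 3.12912244e+00 7.58050125e-04] [ 0.55157308 -0.25084965  0.51220528]
[(np.float64(391.6962132622394), np.float64(278.9741759910848)), (np.float64(407.75309567135713), np.float64(254.4385852017531)), (np.float64(448.5851850231975), np.float64(326.9518935211111)), (np.float64(473.55548690163835), np.float64(311.86408722115607)), (np.float64(311.6686904562113), np.float64(257.4933061212636)), (np.float64(313.34866282863527), np.float64(228.43144063255332))]
```

View pics/w5.png

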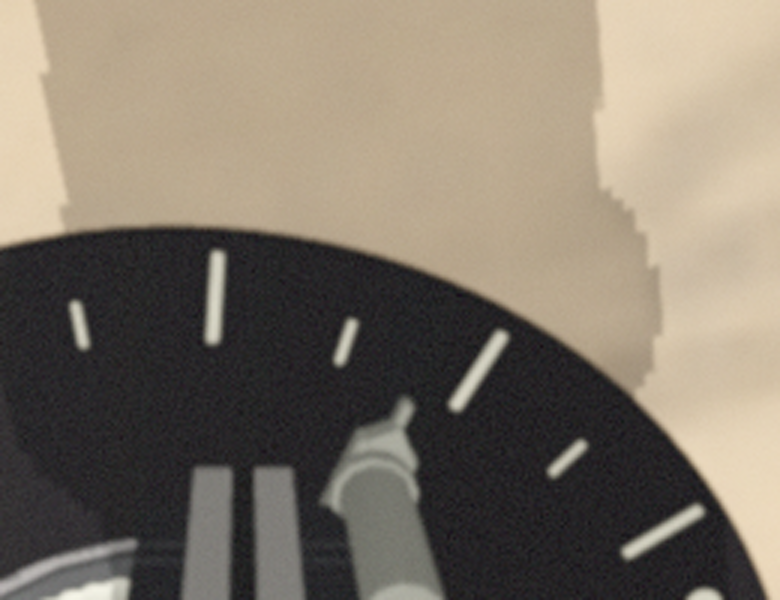

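The pointer tip is at crop (406,403), short of the fourth long mark, which runs (456,407)–(502,333). The third long mark is at (213,343)–(218,252). I'll compute the angle left.

```bash
cat > ang.py <<'E'
from h import *
import sys
# args: crop origin, tip px, 4th inner/outer, 3rd inner/outer
def run(c,o,tip,m4,m3,tz=.0445):
    g=lambda p,z: ray(c,o[0]+p[0]/3-.33,o[1]+p[1]/3-.33,z)[:2]
    C0=np.array([.5464,-.0878]); P=[g(p,.039) for p in m4+m3]; nom=[C0+r*np.array([np.cos(a),np.sin(a)]) for a in np.radians([155-13.39,180-13.39]) for r in(.0905,.1045)]
    sh=np.mean(np.array(P)-nom,0); C=C0+sh
    an=lambda p: np.degrees(np.arctan2(*(p-C)[::-1]))%360
    print('shift mm',sh*1e3,'marks',[round(an(p),2) for p in P],[round(np.linalg.norm(p-C)*1e3,1) for p in P])
    t=g(tip,tz); print('tip',an(t),'r',np.linalg.norm(t-C),'left deg',an(t)-np.mean([an(P[0]),an(P[1])]))
E
python3 - <<'E'
from ang import *
c=eyes.camera('wrist')
run(c,(240,140),(406,403),[(456,407),(502,333)],[(213,343),(218,252)])
E
```

```text
shift mm [-2.148466  -0.6186429] marks [np.float64(141.46), np.float64(141.64), np.float64(166.65), np.float64(166.66)] [np.float64(90.6), np.float64(104.4), np.float64(90.3), np.float64(104.8)]
tip 147.2979540035306 r 0.08948531216323631 left deg 5.75008830005487
```

Call:
play_rows([
  {"tx": 0.15,"ty": 0.2,"tz": 0,"rx": 0,"ry": 0,"rz": 0,"gripper": 1},
  {"tx": 0.3,"ty": 0.4,"tz": 0,"rx": 0,"ry": 0,"rz": 0,"gripper": 1},
  {"tx": 0.4,"ty": 0.55,"tz": 0,"rx": 0,"ry": 0,"rz": 0,"gripper": 1},
  {"tx": 0.4,"ty": 0.55,"tz": 0,"rx": 0,"ry": 0,"rz": 0,"gripper": 1},
])

```text
t: 7.3
ee_pos: [0.482, -0.0625, 0.0833]
eef_rot: [-0.273, -3.13, 0.0]
force: [-0.6, -0.7, 0.7]
finger_gap: 0.001
```

```bash
python3 v.py w6.png 240 500 140 340
```

```text
7.35 [ 0.4820406  -0.06250043  0.08328714] [2.72879990e-01 3.12958388e+00 1.14844672e-04] [-0.28792446 -0.20760315  0.61093516]
[(np.float64(382.53950370458926), np.float64(274.453713757828)), (np.float64(398.4123625650127), np.float64(249.67806848819797)), (np.float64(440.2071332550399), np.float64(322.7683273675137)), (np.float64(465.1458563975881), np.float64(307.5131123967014)), (np.float64(301.93541713193497), np.float64(252.91347358706295)), (np.float64(303.31111669097584), np.float64(223.60146778224996))]
```

View pics/w6.png

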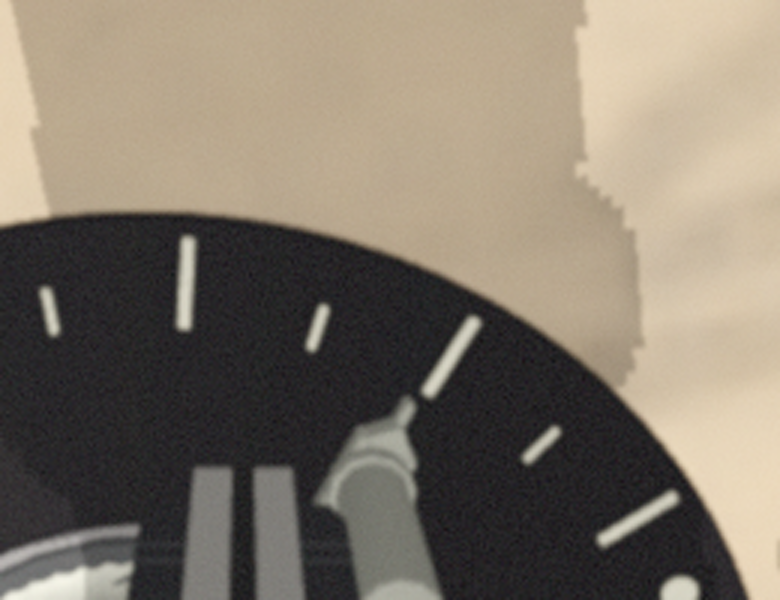

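The tip is now at (408,402), and the fourth mark runs (429,394)–(475,320).

```bash
python3 - <<'E'
from ang import *
c=eyes.camera('wrist')
run(c,(240,140),(408,402),[(429,394),(475,320)],[(184,328),(188,238)])
E
```

```text
shift mm [-1.8147201   0.02845443] marks [np.float64(141.44), np.float64(141.55), np.float64(166.69), np.float64(166.69)] [np.float64(90.5), np.float64(104.3), np.float64(90.5), np.float64(104.8)]
tip 144.03496082510762 r 0.08951598208731174 left deg 2.5400851336804067
```

Call:
play_rows([
  {"tx": 0.12,"ty": 0.17,"tz": 0,"rx": 0,"ry": 0,"rz": 0,"gripper": 1},
  {"tx": 0.25,"ty": 0.35,"tz": 0,"rx": 0,"ry": 0,"rz": 0,"gripper": 1},
  {"tx": 0.25,"ty": 0.35,"tz": 0,"rx": 0,"ry": 0,"rz": 0,"gripper": 1},
])

```text
t: 7.7
ee_pos: [0.4847, -0.0588, 0.0833]
eef_rot: [0.272, 3.13, 0.0]
force: [-0.8, 0.0, 0.5]
finger_gap: 0.001
```

```bash
python3 v.py w7.png 240 500 140 340
```

```text
7.75 [ 0.48466742 -0.05880518  0.0833149 ] [2.72460373e-01 3.12950095e+00 3.05272231e-04] [-0.56008522 -0.77001586  0.00625749]
[(np.float64(373.9026827109069), np.float64(270.5052622350202)), (np.float64(389.64788197972484), np.float64(245.56270221419808)), (np.float64(432.10461590378327), np.float64(319.1550167503468)), (np.float64(457.0125040641421), np.float64(303.80682651360576)), (np.float64(292.8617425565187), np.float64(248.7935883531648)), (np.float64(294.0187699040592), np.float64(219.27265011783913))]
```

View pics/w7.png

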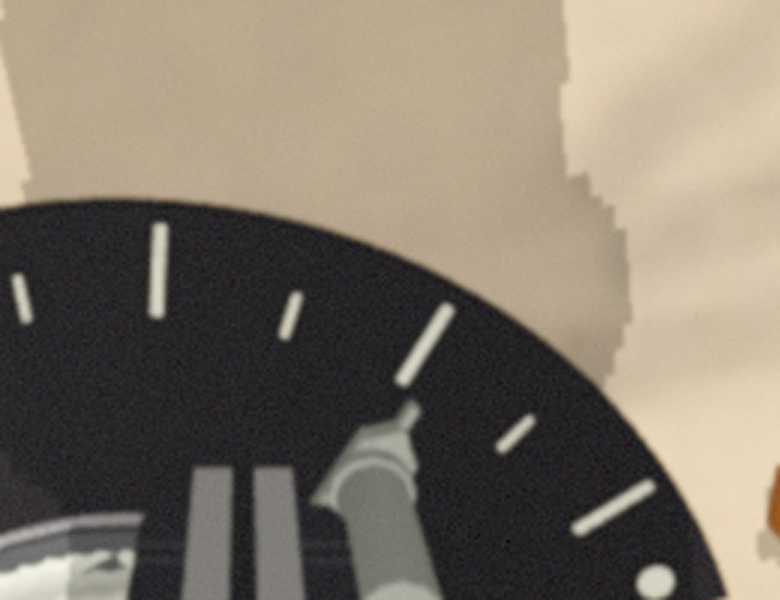

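The tip is at (412,406), and the fourth mark runs (403,381)–(449,308). The tip looks slightly past the mark's line, but the pointer's height adds parallax.

```bash
python3 - <<'E'
from ang import *
c=eyes.camera('wrist')
for z in (.0420,.0445,.047): run(c,(240,140),(412,404),[(403,381),(449,308)],[(157,316),(160,225)],z)
E
```

```text
shift mm [-1.84186784  0.03904028] marks [np.float64(141.51), np.float64(141.52), np.float64(166.67), np.float64(166.7)] [np.float64(90.7), np.float64(104.2), np.float64(90.5), np.float64(104.8)]
tip 140.09285513062704 r 0.08893067806116584 left deg -1.419564294232913
shift mm [-1.84186784  0.03904028] marks [np.float64(141.51), np.float64(141.52), np.float64(166.67), np.float64(166.7)] [np.float64(90.7), np.float64(104.2), np.float64(90.5), np.float64(104.8)]
tip 140.65773471261357 r 0.08965028548147722 left deg -0.8546847122463817
shift mm [-1.84186784  0.03904028] marks [np.float64(141.51), np.float64(141.52), np.float64(166.67), np.float64(166.7)] [np.float64(90.7), np.float64(104.2), np.float64(90.5), np.float64(104.8)]
tip 141.2135650966018 r 0.09037846765996442 left deg -0.29885432825815883
```

That's about 0.3–1.4° past, depending on the pointer's height. I'll back off, lift, and look from straight above the mark to remove the parallax.

Call:
play_rows([
  {"tx": -0.2,"ty": -1.0,"tz": 0,"rx": 0,"ry": 0,"rz": 0,"gripper": 1},
  {"tx": -0.2,"ty": -1.2,"tz": 4,"rx": 0,"ry": 0,"rz": 0,"gripper": 1},
  {"tx": 3,"ty": 0,"tz": 7.5,"rx": 0,"ry": 0,"rz": 0,"gripper": 1},
  {"tx": 7.5,"ty": 0.5,"tz": 7.5,"rx": 0,"ry": 0,"rz": 0,"gripper": 1},
  {"tx": 7.5,"ty": 0.5,"tz": 7.5,"rx": 0,"ry": 0,"rz": 0,"gripper": 1},
])

```text
t: 8.3
ee_pos: [0.5658, -0.0529, 0.1603]
eef_rot: [0.268, 3.122, 0.002]
force: [-1.1, 0.2, -0.3]
finger_gap: 0.003
```

```bash
python3 - <<'E'
from h import *
c=eyes.camera('wrist');np.save('c8.npy',c,allow_pickle=True);print(c['position'],ctrl.observe()['ee_pos'])
m=[proj(c,[.5464+.09*np.cos(a),-.0878+.09*np.sin(a),.04]) for a in np.radians([141.6])][0];print(m)
x,y=int(m[0])-100,int(m[1])-75;print(x,y)
cv2.imwrite('pics/w8.png',cv2.resize(c['image'][y:y+150,x:x+200],None,fx=4,fy=4,interpolation=cv2.INTER_CUBIC)[:,:,::-1])
E
```

```text
[ 0.48532865 -0.03899368  0.27775163] [ 0.56222704 -0.05386636  0.15897173]
(np.float64(328.8597557727446), np.float64(97.9334005527945))
228 22
```

View pics/w8.png

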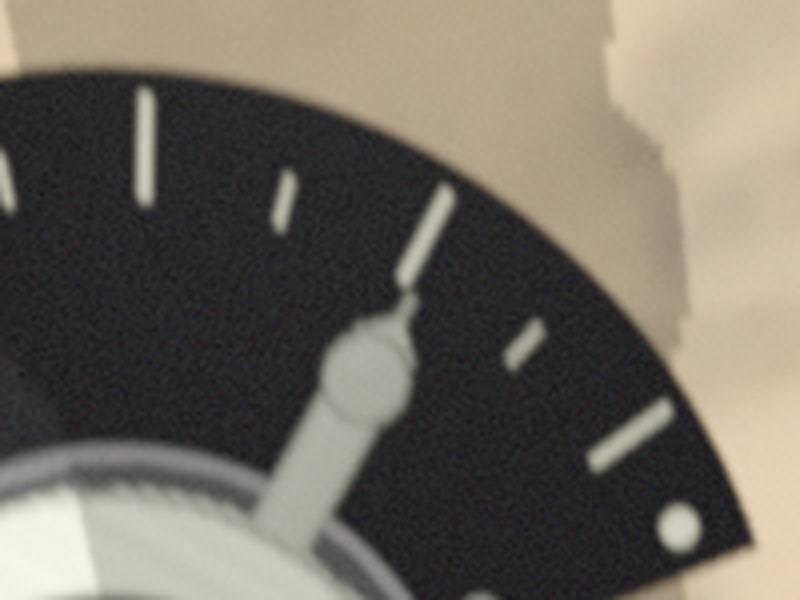

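The tip is at (411,298), and the fourth mark runs (405,284)–(446,190). The tip is a little past the mark's line (clockwise). I'll compute how far.

```bash
python3 - <<'E'
from ang import *
c=np.load('c8.npy',allow_pickle=True).item()
k=lambda p:((p[0]+.5)*.75,(p[1]+.5)*.75)
for z in(.0425,.0445,.0465):run(c,(228,22),k((411,297)),[k((404,285)),k((447,188))],[k((145,206)),k((146,88))],z)
# pin top & lever
C=np.array([.5464,-.0878])
p=ray(c,228+367/4,22+383/4,.083)[:2];print(p)
E
```

```text
shift mm [-2.89020408 -0.03215707] marks [np.float64(141.3), np.float64(141.82), np.float64(166.59), np.float64(166.64)] [np.float64(90.2), np.float64(104.7), np.float64(89.9), np.float64(105.3)]
tip 140.1903701507808 r 0.08903557538682913 left deg -1.3691321185968377
shift mm [-2.89020408 -0.03215707] marks [np.float64(141.3), np.float64(141.82), np.float64(166.59), np.float64(166.64)] [np.float64(90.2), np.float64(104.7), np.float64(89.9), np.float64(105.3)]
tip 140.18890919904203 r 0.08892442692623352 left deg -1.370593070335616
shift mm [-2.89020408 -0.03215707] marks [np.float64(141.3), np.float64(141.82), np.float64(166.59), np.float64(166.64)] [np.float64(90.2), np.float64(104.7), np.float64(89.9), np.float64(105.3)]
tip 140.18744459058664 r 0.08881327852359858 left deg -1.372057678791009
[ 0.48583368 -0.03911102]
```

It's about 1.2° past the mark. I'll nudge back from the other side with the tool turned square to the pin.

Call:
play_rows([
  {"tx": -2,"ty": 1.5,"tz": 0,"rx": 0,"ry": 0,"rz": -7,"gripper": 1},
  {"tx": -4,"ty": 3,"tz": 0,"rx": 0,"ry": 0,"rz": -14,"gripper": 1},
  {"tx": -5.3,"ty": 4.0,"tz": 0,"rx": 0,"ry": 0,"rz": -21,"gripper": 1},
  {"tx": -5.3,"ty": 4.0,"tz": 0,"rx": 0,"ry": 0,"rz": -28,"gripper": 1},
  {"tx": -5.3,"ty": 4.0,"tz": -3,"rx": 0,"ry": 0,"rz": -28,"gripper": 1},
])

```text
t: 8.85
ee_pos: [0.5077, -0.0143, 0.1304]
eef_rot: [1.026, 2.964, 0.005]
force: [0.8, -0.1, 0.1]
finger_gap: 0.004
```

Call:
play_rows([
  {"tx": 0,"ty": 0,"tz": -3,"rx": 0,"ry": 0,"rz": 0,"gripper": 1},
  {"tx": 0,"ty": 0,"tz": -4.4,"rx": 0,"ry": 0,"rz": 0,"gripper": 1},
  {"tx": 0,"ty": 0,"tz": -4.4,"rx": 0,"ry": 0,"rz": 0,"gripper": 1},
  {"tx": 0,"ty": 0,"tz": -4.4,"rx": 0,"ry": 0,"rz": 0,"gripper": 1},
])

```text
t: 9.25
ee_pos: [0.5064, -0.0147, 0.0847]
eef_rot: [-1.023, -2.97, 0.0]
force: [0.1, 0.2, 0.6]
finger_gap: 0.006
```

```bash
python3 - <<'E'
from h import *
s=ctrl.observe();T=s['ee_pos'];print(s['t'],T,s['force'],rot(s['eef_rot'])[:,1])
d=np.array([.4993,-.0248])-T[:2];t=np.array([.621,.784]);print('to go',d,'along t',d@t)
E
```

```text
9.25 [ 0.50639816 -0.01467323  0.08471899] [0.11686539 0.17531931 0.63923056] [ 6.15962330e-01  7.87775573e-01 -2.31427884e-04]
to go [-0.00709816 -0.01012677] along t -0.01234734542624974
```

Call:
play_rows([
  {"tx": -0.35,"ty": -0.5,"tz": 0,"rx": 0,"ry": 0,"rz": 0,"gripper": 1},
  {"tx": -0.55,"ty": -0.8,"tz": 0,"rx": 0,"ry": 0,"rz": 0,"gripper": 1},
  {"tx": -0.7,"ty": -1.0,"tz": 0,"rx": 0,"ry": 0,"rz": 0,"gripper": 1},
  {"tx": -0.7,"ty": -1.0,"tz": 0,"rx": 0,"ry": 0,"rz": 0,"gripper": 1},
])

```text
t: 9.65
ee_pos: [0.4995, -0.0245, 0.0848]
eef_rot: [1.023, 2.97, 0.001]
force: [-0.2, -0.0, 0.3]
finger_gap: -0.002
```

```bash
python3 - <<'E'
from h import *
s=ctrl.observe();T=s['ee_pos'];print(s['t'],T,s['force'])
d=np.array([.4993,-.0248])-T[:2];t=np.array([.621,.784]);print('to go',d,'along t',d@t)
E
```

```text
9.65 [ 0.49947315 -0.02451877  0.08482542] [-0.16310253 -0.01863591  0.33811582]
to go [-0.00017315 -0.00028123] along t -0.000328014466413475
```

Little force shows, so I need to measure. I'll write an arc-profile detector, check it on the saved picture, then repeat that view.

Call:
play_rows([
  {"tx": 0.6,"ty": 0.8,"tz": 0,"rx": 0,"ry": 0,"rz": 0,"gripper": 1},
  {"tx": 0.7,"ty": 0.9,"tz": 4,"rx": 0,"ry": 0,"rz": 7,"gripper": 1},
  {"tx": 3,"ty": 0,"tz": 7.5,"rx": 0,"ry": 0,"rz": 14,"gripper": 1},
  {"tx": 6,"ty": -3,"tz": 7.5,"rx": 0,"ry": 0,"rz": 21,"gripper": 1},
  {"tx": 6,"ty": -3,"tz": 7.5,"rx": 0,"ry": 0,"rz": 28,"gripper": 1},
])

```text
t: 10.15
ee_pos: [0.5643, -0.0571, 0.1615]
eef_rot: [0.269, 3.123, -0.002]
force: [-1.1, -0.2, -1.1]
finger_gap: 0.0
```

```bash
cat > arc.py <<'E'
from h import *
def meas(c,sh0=(0,0)):
    g=cv2.cvtColor(c['image'],cv2.COLOR_RGB2GRAY).astype(np.float32)
    def prof(C,r,z,A):
        P=np.array([proj(c,[C[0]+r*np.cos(a),C[1]+r*np.sin(a),z]) for a in np.radians(A)],np.float32)
        return cv2.remap(g,P[:,0].copy(),P[:,1].copy(),cv2.INTER_LINEAR).ravel()
    A=np.arange(130,160,.05)
    def cen(v,A):
        i=v.argmax(); m=(np.abs(A-A[i])<4); w=np.clip(v[m]-(v.min()+v.max())/2,0,None); return (A[m]*w).sum()/w.sum(),v.max()
    # refine centre by marks 3 and 4 and 5 sharpness
    from scipy.optimize import minimize
    nom=np.radians(np.array([155,180,130])-13.39)
    def cost(q):
        C=np.array([.5464,-.0878])+q[:2]/1e3; s=0
        for a in nom+np.radians(q[2]):
            u=np.array([np.cos(a),np.sin(a)])
            for r in np.linspace(.0885,.1065,19):
                x,y=proj(c,[*(C+r*u),.039]); v=cv2.remap(g,np.float32([[x]]),np.float32([[y]]),1)[0,0]
                s+= -v if .0905<r<.1045 else v
        return s
    q=minimize(cost,[*sh0,0],method='Nelder-Mead',options={'xatol':.02,'fatol':1,'initial_simplex':[[*sh0,0],[sh0[0]+1,sh0[1],0],[sh0[0],sh0[1]+1,0],[*sh0,.7]]}).x
    C=np.array([.5464,-.0878])+q[:2]/1e3
    m4=[cen(prof(C,r,.039,A),A)[0] for r in(.0935,.0955,.0975,.0995,.1015)]
    tip=[tuple(np.round(cen(prof(C,r,z,A),A),2)) for z in (.0425,.0445) for r in(.086,.087,.088)]
    print('fit',q,'m4',np.round(m4,2),'tip',tip)
E
python3 - <<'E'
from arc import *
meas(np.load('c8.npy',allow_pickle=True).item(),(-2.9,0))
c=eyes.camera('wrist');np.save('c9.npy',c,allow_pickle=True);s=ctrl.observe();print(s['t'],s['ee_pos'],c['position'])
meas(c,(-2.9,0))
E
```

```text
fit [-2.78588097 -0.08752034  0.07526505] m4 [141.74 141.73 141.72 141.72 141.72] tip [(np.float64(140.27), np.float64(147.39)), (np.float64(140.24), np.float64(140.2)), (np.float64(140.24), np.float64(139.58)), (np.float64(140.27), np.float64(146.33)), (np.float64(140.23), np.float64(140.86)), (np.float64(140.24), np.float64(139.39))]
10.2 [ 0.56191034 -0.05546131  0.16034944] [ 0.48397047 -0.04281983  0.27903819]
fit [-2.69622735 -0.44468558  0.29421832] m4 [141.84 141.84 141.86 141.84 141.84] tip [(np.float64(140.39), np.float64(138.63)), (np.float64(140.38), np.float64(131.95)), (np.float64(140.4), np.float64(130.25)), (np.float64(140.41), np.float64(136.99)), (np.float64(140.4), np.float64(131.93)), (np.float64(140.42), np.float64(129.81))]
```

The detector agrees with my hand reading: 1.48° past both before and after, so the nudge never touched the pin. I'll repeat it about 2 mm deeper.

Call:
play_rows([
  {"tx": -2,"ty": 1.5,"tz": 0,"rx": 0,"ry": 0,"rz": -7,"gripper": 1},
  {"tx": -4,"ty": 3,"tz": 0,"rx": 0,"ry": 0,"rz": -14,"gripper": 1},
  {"tx": -5.4,"ty": 3.8,"tz": 0,"rx": 0,"ry": 0,"rz": -21,"gripper": 1},
  {"tx": -5.4,"ty": 3.8,"tz": 0,"rx": 0,"ry": 0,"rz": -28,"gripper": 1},
  {"tx": -5.4,"ty": 3.8,"tz": -3,"rx": 0,"ry": 0,"rz": -28,"gripper": 1},
])

```text
t: 10.7
ee_pos: [0.5076, -0.0141, 0.1316]
eef_rot: [1.026, 2.964, 0.006]
force: [0.5, 0.6, -0.2]
finger_gap: -0.003
```

Call:
play_rows([
  {"tx": 0,"ty": 0,"tz": -3,"rx": 0,"ry": 0,"rz": 0,"gripper": 1},
  {"tx": 0,"ty": 0,"tz": -4.5,"rx": 0,"ry": 0,"rz": 0,"gripper": 1},
  {"tx": 0,"ty": 0,"tz": -4.5,"rx": 0,"ry": 0,"rz": 0,"gripper": 1},
  {"tx": -0.3,"ty": -0.4,"tz": -4.5,"rx": 0,"ry": 0,"rz": 0,"gripper": 1},
  {"tx": -0.6,"ty": -0.8,"tz": -4.5,"rx": 0,"ry": 0,"rz": 0,"gripper": 1},
])

```text
t: 11.2
ee_pos: [0.4999, -0.024, 0.0852]
eef_rot: [1.022, 2.969, 0.001]
force: [-0.3, -1.1, 0.1]
finger_gap: -0.001
```

Call:
play_rows([
  {"tx": -0.07,"ty": -0.1,"tz": 0,"rx": 0,"ry": 0,"rz": 0,"gripper": 1},
  {"tx": -0.14,"ty": -0.2,"tz": 0,"rx": 0,"ry": 0,"rz": 0,"gripper": 1},
  {"tx": -0.14,"ty": -0.2,"tz": 0,"rx": 0,"ry": 0,"rz": 0,"gripper": 1},
])

```text
t: 11.5
ee_pos: [0.4985, -0.0259, 0.085]
eef_rot: [1.022, 2.97, 0.002]
force: [-0.3, 1.3, 0.8]
finger_gap: 0.001
```

```bash
python3 - <<'E'
from arc import *
s=ctrl.observe();print(s['t'],s['ee_pos'],s['force'])
c=eyes.camera('wrist');print(proj(c,[.4865,-.039,.083]),proj(c,[.477,-.031,.042]))
meas(c,(-2,0))
E
```

```text
11.5 [ 0.49854447 -0.02590668  0.08496468] [-0.30675379  1.32407242  0.8130983 ]
(np.float64(274.05034434817844), np.float64(344.97790070190564)) (np.float64(284.32646368242115), np.float64(271.31136499305507))
fit [-1.63987408 -0.20672365  0.19174154] m4 [141.85 141.83 141.8  141.8  141.76] tip [(np.float64(141.55), np.float64(164.75)), (np.float64(141.54), np.float64(165.12)), (np.float64(141.52), np.float64(161.91)), (np.float64(141.37), np.float64(151.63)), (np.float64(141.39), np.float64(164.96)), (np.float64(141.39), np.float64(164.13))]
```

The pointer is now 0.3–0.4° from the mark. One tiny trim, then I'll retreat and go round to the outer side of the clamp knob.

Call:
play_rows([
  {"tx": -0.03,"ty": -0.04,"tz": 0,"rx": 0,"ry": 0,"rz": 0,"gripper": 1},
  {"tx": -0.03,"ty": -0.04,"tz": 0,"rx": 0,"ry": 0,"rz": 0,"gripper": 1},
  {"tx": 0.6,"ty": 0.8,"tz": 0,"rx": 0,"ry": 0,"rz": 0,"gripper": 1},
  {"tx": 0.7,"ty": 0.9,"tz": 4,"rx": 0,"ry": 0,"rz": 8,"gripper": 1},
  {"tx": 2,"ty": 2,"tz": 6.5,"rx": 0,"ry": 0,"rz": 16,"gripper": 1},
])

```text
t: 12.05
ee_pos: [0.517, -0.0071, 0.15]
eef_rot: [-0.593, -3.083, 0.003]
force: [1.2, -0.4, -0.6]
finger_gap: 0.0
```

Call:
play_rows([
  {"tx": 2,"ty": 1.5,"tz": 0,"rx": 0,"ry": 0,"rz": 8,"gripper": 1},
  {"tx": 4,"ty": 3.5,"tz": 0,"rx": 0,"ry": 0,"rz": 16,"gripper": 1},
  {"tx": 6.5,"ty": 5.6,"tz": 0,"rx": 0,"ry": 0,"rz": 24,"gripper": 1},
  {"tx": 6.5,"ty": 5.6,"tz": 0,"rx": 0,"ry": 0,"rz": 32,"gripper": 1},
  {"tx": 6.5,"ty": 5.6,"tz": 0,"rx": 0,"ry": 0,"rz": 40,"gripper": 1},
])

```text
t: 12.55
ee_pos: [0.5835, 0.0514, 0.1487]
eef_rot: [0.504, -3.1, 0.0]
force: [-0.9, -0.7, -0.5]
finger_gap: 0.001
```

Call:
play_rows([
  {"tx": 0,"ty": 0,"tz": 0,"rx": 0,"ry": 0,"rz": 8,"gripper": 1},
  {"tx": 0,"ty": 0,"tz": 0,"rx": 0,"ry": 0,"rz": 16,"gripper": 1},
  {"tx": 0,"ty": 0,"tz": 0,"rx": 0,"ry": 0,"rz": 24,"gripper": 1},
  {"tx": 0,"ty": 0,"tz": 0,"rx": 0,"ry": 0,"rz": 28,"gripper": 1},
  {"tx": 0,"ty": 0,"tz": 0,"rx": 0,"ry": 0,"rz": 28,"gripper": 1},
])

```text
t: 13.05
ee_pos: [0.5829, 0.0501, 0.1489]
eef_rot: [1.228, -2.891, -0.001]
force: [0.1, -0.4, -0.7]
finger_gap: -0.0
```

```bash
python3 - <<'E'
from h import *
s=ctrl.observe();print(s['t'],s['ee_pos'],s['force'],s['joints'],rot(s['eef_rot'])[:,1])
c=eyes.camera('wrist');T=s['ee_pos'];Y=rot(s['eef_rot'])
for a in(40,46,52):print(a,proj(c,[.5638+.06*np.cos(np.radians(a)),-.0149+.06*np.sin(np.radians(a)),.08]))
g=cv2.cvtColor(c['image'],cv2.COLOR_RGB2GRAY)
cv2.imwrite('pics/w10.png',cv2.resize(c['image'][100:400,120:520],None,fx=2,fy=2)[:,:,::-1])
E
```

```text
13.05 [0.58293303 0.05012138 0.14889858] [ 0.07116865 -0.36644581 -0.71981562] [-0.22532049  0.4533803   0.04260011  1.87292076 -0.02577149  0.8167407
  2.20515245] [-7.19937917e-01  6.94038172e-01  6.41358993e-04]
40 (np.float64(248.42989566978676), np.float64(274.65178381827786))
46 (np.float64(260.0607353506424), np.float64(275.21665081860084))
52 (np.float64(271.6310534068782), np.float64(274.65867875751405))
```

View pics/w10.png

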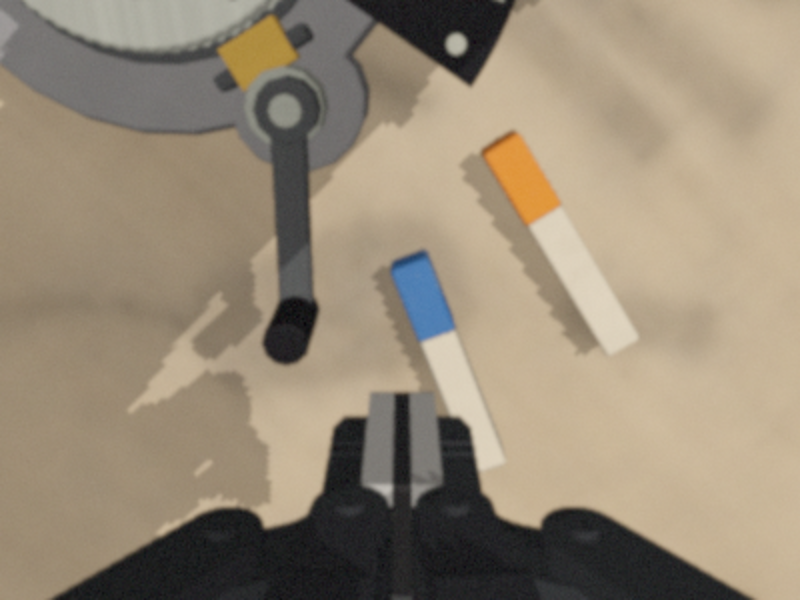

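(12th and last picture.) The knob top at (285,342) puts the lever at about 46°, and the fingers are on its outer side with the tubes well below. I'll descend and push it back along its arc, turning with the lever.

Call:
play_rows([
  {"tx": 0,"ty": 0,"tz": -3,"rx": 0,"ry": 0,"rz": 0,"gripper": 1},
  {"tx": 0,"ty": 0,"tz": -6.3,"rx": 0,"ry": 0,"rz": 0,"gripper": 1},
  {"tx": 0,"ty": 0,"tz": -6.3,"rx": 0,"ry": 0,"rz": 0,"gripper": 1},
  {"tx": 0.4,"ty": -0.4,"tz": -6.3,"rx": 0,"ry": 0,"rz": 0,"gripper": 1},
  {"tx": 0.75,"ty": -0.75,"tz": -6.3,"rx": 0,"ry": 0,"rz": 0,"gripper": 1},
])

```text
t: 13.6
ee_pos: [0.592, 0.0423, 0.0879]
eef_rot: [-1.226, 2.89, -0.001]
force: [-2.6, 2.1, 0.1]
finger_gap: -0.003
```

Call:
play_rows([
  {"tx": 0.55,"ty": -0.3,"tz": 0,"rx": 0,"ry": 0,"rz": -6,"gripper": 1},
  {"tx": 1.1,"ty": -0.65,"tz": 0,"rx": 0,"ry": 0,"rz": -12,"gripper": 1},
  {"tx": 1.6,"ty": -1.1,"tz": 0,"rx": 0,"ry": 0,"rz": -18,"gripper": 1},
  {"tx": 2.1,"ty": -1.6,"tz": 0,"rx": 0,"ry": 0,"rz": -24,"gripper": 1},
  {"tx": 2.5,"ty": -2.1,"tz": 0,"rx": 0,"ry": 0,"rz": -30,"gripper": 1},
])

```text
t: 14.1
ee_pos: [0.6163, 0.0227, 0.0879]
eef_rot: [-0.432, 3.111, 0.003]
force: [-1.9, 4.2, 0.1]
finger_gap: -0.004
```

Call:
play_rows([
  {"tx": 0.35,"ty": -0.55,"tz": 0,"rx": 0,"ry": 0,"rz": -6,"gripper": 1},
  {"tx": 0.65,"ty": -1.15,"tz": 0,"rx": 0,"ry": 0,"rz": -12,"gripper": 1},
  {"tx": 0.85,"ty": -1.8,"tz": 0,"rx": 0,"ry": 0,"rz": -18,"gripper": 1},
  {"tx": 0.85,"ty": -1.8,"tz": 0,"rx": 0,"ry": 0,"rz": -18,"gripper": 1},
])

```text
t: 14.5
ee_pos: [0.6255, 0.0039, 0.0879]
eef_rot: [0.056, 3.138, 0.002]
force: [0.5, 1.6, 0.2]
finger_gap: 0.0
```

```bash
cat > st.py <<'E'
from h import *
s=ctrl.observe();T=s['ee_pos'];d=T[:2]-[.5638,-.0149];y=rot(s['eef_rot'])[:2,1];F=s['force']
r=np.linalg.norm(d);th=np.degrees(np.arctan2(d[1],d[0]))
print(s['t'],T,F,'jaw',np.degrees(np.arctan2(y[1],y[0]))%180,'r',r,'lever est',th-np.degrees(np.arcsin(.0205/r)),'F along jaw',F[:2]@y)
E
python3 st.py
```

```text
14.5 [0.62550495 0.00391811 0.08789587] [0.46981294 1.64631827 0.184944  ] jaw 87.95359545817686 r 0.06451063933097792 lever est -1.5684493643631505 F along jaw 1.6620433857289394
```

Call:
play_rows([
  {"tx": 0.1,"ty": -0.4,"tz": 0,"rx": 0,"ry": 0,"rz": -4,"gripper": 1},
  {"tx": 0.2,"ty": -0.8,"tz": 0,"rx": 0,"ry": 0,"rz": -8,"gripper": 1},
  {"tx": 0.25,"ty": -1.2,"tz": 0,"rx": 0,"ry": 0,"rz": -11,"gripper": 1},
  {"tx": 0.25,"ty": -1.2,"tz": 0,"rx": 0,"ry": 0,"rz": -11,"gripper": 1},
])

```text
t: 14.9
ee_pos: [0.6282, -0.0077, 0.0878]
eef_rot: [0.351, 3.119, 0.002]
force: [2.2, 4.3, 1.5]
finger_gap: -0.003
```

```bash
python3 st.py
```

```text
14.9 [ 0.62815023 -0.00771832  0.08781365] [2.18513633 4.30784331 1.51642012] jaw 77.1626353818207 r 0.064749742382368 lever est -12.089617872193031 F along jaw 4.685661717110455
```

Nearly home. I'll press on in small steps until the force shows the stop.

Call:
play_rows([
  {"tx": -0.02,"ty": -0.1,"tz": 0,"rx": 0,"ry": 0,"rz": 0,"gripper": 1},
  {"tx": -0.05,"ty": -0.2,"tz": 0,"rx": 0,"ry": 0,"rz": 0,"gripper": 1},
  {"tx": -0.05,"ty": -0.2,"tz": 0,"rx": 0,"ry": 0,"rz": 0,"gripper": 1},
])

```text
t: 15.2
ee_pos: [0.6278, -0.0099, 0.0877]
eef_rot: [0.35, 3.118, 0.002]
force: [2.7, 4.5, 3.0]
finger_gap: -0.001
```

```bash
python3 st.py
```

```text
15.2 [ 0.62781208 -0.0099447   0.08767934] [2.70432723 4.52455957 3.03168259] jaw 77.19871545033784 r 0.064203592669102 lever est -14.193853918873605 F along jaw 5.011290505926489
```

Call:
play_rows([
  {"tx": -0.02,"ty": -0.1,"tz": 0,"rx": 0,"ry": 0,"rz": 0,"gripper": 1},
  {"tx": -0.05,"ty": -0.2,"tz": 0,"rx": 0,"ry": 0,"rz": 0,"gripper": 1},
  {"tx": -0.05,"ty": -0.2,"tz": 0,"rx": 0,"ry": 0,"rz": 0,"gripper": 1},
])

```text
t: 15.5
ee_pos: [0.6276, -0.0115, 0.0877]
eef_rot: [0.349, 3.118, 0.003]
force: [3.3, 4.9, 2.4]
finger_gap: -0.0
```

```bash
python3 st.py
```

```text
15.5 [ 0.62763096 -0.01147279  0.08773808] [3.3001998  4.93826475 2.39495306] jaw 77.21521522195516 r 0.06392290126943767 lever est -15.631816928679527 F along jaw 5.546121050840742
```

Call:
play_rows([
  {"tx": -0.02,"ty": -0.1,"tz": 0,"rx": 0,"ry": 0,"rz": 0,"gripper": 1},
  {"tx": -0.05,"ty": -0.2,"tz": 0,"rx": 0,"ry": 0,"rz": 0,"gripper": 1},
  {"tx": -0.05,"ty": -0.2,"tz": 0,"rx": 0,"ry": 0,"rz": 0,"gripper": 1},
])

```text
t: 15.8
ee_pos: [0.6275, -0.0117, 0.0878]
eef_rot: [0.347, 3.118, 0.006]
force: [3.7, 8.1, 1.9]
finger_gap: -0.001
```

```bash
python3 st.py
```

```text
15.8 [ 0.62752572 -0.0117313   0.08778493] [3.71600513 8.1024976  1.92646164] jaw 77.28804129922479 r 0.06380445121444828 lever est -15.894578981287344 F along jaw 8.721526503302993
```

The force jumped to 8.7 N with almost no motion, so the lever is at its stop. One more light press, then I'll retreat and repeat the overhead measurement.

Call:
play_rows([
  {"tx": -0.03,"ty": -0.1,"tz": 0,"rx": 0,"ry": 0,"rz": 0,"gripper": 1},
  {"tx": -0.03,"ty": -0.1,"tz": 0,"rx": 0,"ry": 0,"rz": 0,"gripper": 1},
  {"tx": 0.3,"ty": 1.2,"tz": 0,"rx": 0,"ry": 0,"rz": 0,"gripper": 1},
  {"tx": 0.3,"ty": 1.5,"tz": 4,"rx": 0,"ry": 0,"rz": 0,"gripper": 1},
  {"tx": 0,"ty": 1.5,"tz": 7.5,"rx": 0,"ry": 0,"rz": 0,"gripper": 1},
])

```text
t: 16.3
ee_pos: [0.6243, 0.0005, 0.1615]
eef_rot: [-0.351, -3.119, 0.003]
force: [0.4, -0.3, 0.3]
finger_gap: 0.0
```

Call:
play_rows([
  {"tx": -3.5,"ty": -3,"tz": 0,"rx": 0,"ry": 0,"rz": 3,"gripper": 1},
  {"tx": -6.5,"ty": -5.5,"tz": 0,"rx": 0,"ry": 0,"rz": 3,"gripper": 1},
  {"tx": -6.5,"ty": -5.5,"tz": 0,"rx": 0,"ry": 0,"rz": 3,"gripper": 1},
  {"tx": -6.5,"ty": -5.5,"tz": 0,"rx": 0,"ry": 0,"rz": 3,"gripper": 1},
])

```text
t: 16.7
ee_pos: [0.5591, -0.0559, 0.1615]
eef_rot: [-0.275, -3.129, 0.001]
force: [0.3, -0.7, 0.5]
finger_gap: -0.002
```

```bash
python3 - <<'E'
from arc import *
c=eyes.camera('wrist');np.save('c11.npy',c,allow_pickle=True);s=ctrl.observe();print(s['t'],s['ee_pos'],s['force'],c['position'])
meas(c,(-2.8,0))
E
```

```text
16.75 [ 0.5600812  -0.05481699  0.16150043] [ 0.38893847 -0.5345493   0.48962141] [ 0.47977676 -0.04160653  0.27968924]
fit [-2.13635068  0.07823469 -0.11849066] m4 [141.51 141.48 141.48 141.48 141.48] tip [(np.float64(141.51), np.float64(154.27)), (np.float64(141.52), np.float64(155.09)), (np.float64(141.51), np.float64(149.06)), (np.float64(141.54), np.float64(153.55)), (np.float64(141.55), np.float64(153.99)), (np.float64(141.54), np.float64(149.84))]
```

After locking, the pointer is within 0.05° of the mark. I'll move the arm clear and compare the top camera with the first picture for the clamp lever, stand and bystanders.

Call:
play_rows([
  {"tx": -1,"ty": 1,"tz": 5,"rx": 0,"ry": 0,"rz": 0,"gripper": 1},
  {"tx": -4,"ty": 5,"tz": 8,"rx": 0,"ry": 0,"rz": 0,"gripper": 1},
  {"tx": -5,"ty": 10,"tz": 9,"rx": 0,"ry": 0,"rz": 0,"gripper": 1},
  {"tx": -6,"ty": 15,"tz": 9,"rx": 0,"ry": 0,"rz": 0,"gripper": 1},
  {"tx": -7,"ty": 20,"tz": 9,"rx": 0,"ry": 0,"rz": 0,"gripper": 1},
])

```text
t: 17.25
ee_pos: [0.4926, 0.1363, 0.2523]
eef_rot: [0.271, 3.128, 0.001]
force: [0.8, 0.7, 0.3]
finger_gap: 0.002
```

Call:
play_rows([
  {"tx": -1,"ty": 5,"tz": 0,"rx": 0,"ry": 0,"rz": 0,"gripper": 1},
  {"tx": -2,"ty": 10,"tz": 0,"rx": 0,"ry": 0,"rz": 0,"gripper": 1},
  {"tx": -3,"ty": 15,"tz": 0,"rx": 0,"ry": 0,"rz": 0,"gripper": 1},
  {"tx": -4,"ty": 20,"tz": 0,"rx": 0,"ry": 0,"rz": 0,"gripper": 1},
  {"tx": -4,"ty": 20,"tz": 0,"rx": 0,"ry": 0,"rz": 0,"gripper": 1},
])

```text
t: 17.75
ee_pos: [0.4492, 0.3426, 0.2509]
eef_rot: [-0.253, -3.13, -0.005]
force: [0.7, -0.1, 0.3]
finger_gap: -0.001
```

```bash
python3 - <<'E'
from h import *
t=eyes.camera('top');save(t,'top2.png');a=cv2.imread('pics/top1.png',0);b=cv2.imread('pics/top2.png',0)
def track(n,x,y,w=7,m=a):
    T=a[y-w:y+w+1,x-w:x+w+1];S=b[y-w-6:y+w+7,x-w-6:x+w+7];r=cv2.matchTemplate(S,T,cv2.TM_CCOEFF_NORMED);_,v,_,l=cv2.minMaxLoc(r);print(n,'shift px',l[0]-6,l[1]-6,'score',round(v,3))
for n,x,y in [('knob',331,209),('lever',329,218),('pivot',326,231),('dot',318,248),('closed marks',327,262),('circle',377,264),('bottle',391,216),('lens',391,251),('usb',399,283),('tube blue',297,225),('tube or',302,245),('calc',441,270),('box',482,267)]: track(n,x,y)
d=cv2.absdiff(a,b)[190:300,285:500]; ys,xs=np.where(d>40)
n,l,st,ce=cv2.connectedComponentsWithStats((d>40).astype(np.uint8))
print([(s[0]+285,s[1]+190,s[2],s[3],s[4]) for s in st[1:] if s[4]>5]); print(ctrl.observe()['ee_pos'])
E
```

```text
knob shift px 0 0 score 0.832
lever shift px 0 0 score 0.823
pivot shift px 0 0 score 0.82
dot shift px 0 0 score 0.961
closed marks shift px -4 -5 score 0.868
circle shift px 0 0 score 1.0
bottle shift px 0 0 score 0.999
lens shift px 0 0 score 0.998
usb shift px 0 0 score 1.0
tube blue shift px 0 0 score 0.601
tube or shift px 3 -3 score 0.434
calc shift px 0 0 score 1.0
box shift px 0 0 score 1.0
[(np.int32(288), np.int32(190), np.int32(19), np.int32(21), np.int32(123)), (np.int32(306), np.int32(190), np.int32(8), np.int32(4), np.int32(13)), (np.int32(319), np.int32(190), np.int32(3), np.int32(4), np.int32(7)), (np.int32(322), np.int32(203), np.int32(8), np.int32(10), np.int32(25)), (np.int32(287), np.int32(219), np.int32(7), np.int32(6), np.int32(22)), (np.int32(285), np.int32(224), np.int32(8), np.int32(14), np.int32(77)), (np.int32(341), np.int32(228), np.int32(23), np.int32(22), np.int32(347)), (np.int32(301), np.int32(233), np.int32(16), np.int32(21), np.int32(104)), (np.int32(285), np.int32(240), np.int32(16), np.int32(56), np.int32(630)), (np.int32(331), np.int32(252), np.int32(11), np.int32(11), np.int32(62)), (np.int32(357), np.int32(256), np.int32(7), np.int32(14), np.int32(63)), (np.int32(316), np.int32(272), np.int32(22), np.int32(23), np.int32(172))]
[0.45036348 0.33940745 0.25076745]
```

```bash
python3 -c "
from bench import ctrl
print(ctrl.close_job())"
```

```text
the job is handed in; nothing more can be done
None
```

The iris is set at the fourth long mark with the clamp locked, and the job is handed in at about 18 s of the 64 s allowed. I pushed the clamp lever out to about 1 rad, pushed the ring's lever round, then pushed the clamp lever back to its stop. All of it was done with the sides of the shut fingers.

**What went less smoothly**
- The ring first went about 1.5° past the mark. My first nudge back did not reach the pin; the second left it about 0.3–0.4° past, and a small trim followed.

**Last checks**
- **Pointer:** after locking, the wrist camera put it within 0.1° of the fourth mark.
- **Clamp stop:** on the closing push the force rose from 5.5 to 8.7 N while the tool hardly moved. The top camera shows the knob in its original locked place to within a pixel (about 2.7 mm).
- **Stand and bystanders:** the stand's dot and circle, the oil bottle, lens, data stick, calculator and drill box showed no shift.

**Checks that were unclear**
- The image match on the two drill tubes and one scale patch was poor, probably because the arm's shadow had moved. The shut fingertips stayed about 40 mm or more above the tubes, so I don't think they were touched. The marker pen was not checked.
- The forces I read during pushing stayed below 10 N. The last light press at the stop was not read separately.

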